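# Move the pinch-lock lid to the loaded tote

### The job

Take the lid off the empty tote by pinching its two spring buttons together, and put it on the open tote full of couplers. It must end fully down and level on that tote, released, with both buttons sprung back out so that it is locked on. Leave the other things on the table where they are.

Things in the scene. Friction and masses are not known exactly. Their poses are not given: they have to be found in the camera images.
- empty_tote: The empty blue open-topped plastic tote that wears the lid at the start: 190 (its x) x 150 (its y) x 100 mm high, walls 5 mm. It does not move. Origin: centre of its underside on the table; z up. The left and right places of the two totes may be swapped.
- loaded_tote: The other tote, same size, shape and material, inside 180 x 140 mm, open at the start, filled with black pipe couplers up to 58 mm above the table. It does not move. Origin and axes as for the empty tote.
- empty_tote_rim (a point): Centre of the empty tote's mouth, level with its rim, 100 mm above the table; axes as the tote's.
- loaded_tote_rim (a point): Centre of the loaded tote's mouth, level with its rim, 100 mm above the table; axes as the tote's. Inside each long wall (y = +-70 mm) a keeper lip, 70 mm long along x about the middle, 6 mm thick, flush with the rim, juts 8 mm inward: the lid's bolts must go down past the lips drawn in, then spring out under them. The empty tote has the same lips.
- lid: The loose grey plastic lid, about 0.35 kg: a plate 196 (x) x 156 (y) x 5 mm. Origin: centre of the plate's underside, which lies at the rim point when fully down; it is the same turned by 180 degrees. Four tapered corner blocks reach 26 mm below the plate and fit in the tote with 2 mm of play on each side. It lifts off only with both buttons pressed in.
- lid_grip (a point): Middle of the lid's pinch grip, 26 mm above the lid's origin, axes as the lid's. A grey block, 44 (x) x 20 (y) mm, up to 42 mm above the origin, has a black spring button on each y side. Outer faces of the buttons: 56 mm apart free, 38 mm when both are fully in; 40 mm wide along x; they span 8 to 44 mm above the origin (the plate's top is at 5 mm).
- left_button (a joint): Travel in m of the lid's +y button toward the middle: 0 free (bolt out), 0.009 fully pressed (bolt in). A spring pushes it out, about 4 N at 0 and 8 N at 0.009. It carries a flat bolt below the plate (9 to 15 mm under its underside, 24 mm wide along x) that reaches 68 mm from the lid's middle along y when free and 59 mm when pressed, and locks under the tote's lip.
- right_button (a joint): The same for the -y button.
- left_button_face (a point): Middle of the +y button's outer face, 26 mm above the lid's origin and 28 mm from it along y when free.
- right_button_face (a point): The same for the -y button.
- tape_roll: Bystander, to be left alone: roll of brown tape, lying flat, 90 mm across and 48 mm high, between the totes; origin at the centre of its underside.
- coupler_a: Bystander, to be left alone: loose black ring-shaped pipe coupler, 80 mm across and 35 mm high, on the near side of the table; origin at the centre of its underside.
- coupler_b: Bystander, to be left alone: loose black ring-shaped pipe coupler, 80 mm across and 35 mm high, on the far side of the table; origin at the centre of its underside.
- jar: Bystander, to be left alone: white jar with a white cap, 70 mm across and 100 mm high; origin at the centre of its underside.
- small_carton: Bystander, to be left alone: closed cardboard box, 80 x 110 x 60 mm high; origin at the centre of its underside.
- mug: Bystander, to be left alone: white mug, 80 mm across and 90 mm high; origin at the centre of its underside.
- screwdriver: Bystander, to be left alone: screwdriver lying on the table; origin at the underside, on its long axis.

How it is judged (in metres and radians):
On the way, in this order (a step that is already met when the one before it is completed fails the run):
1. both buttons are pinched in together (at least 6 mm each) while the lid still lies on the empty tote (value of joint each of left_button, right_button above 0.006 m and distance between lid and empty_tote_rim below 0.01 m), for 0.1 s.
2. the lid has been lifted at least 40 mm clear of the empty tote (z of lid in the frame of empty_tote_rim above 0.04 m), for 0.1 s.
At the end, for the whole second after the job is handed in: The lid lies level and still on the loaded tote: its origin within 5 mm of the tote's rim centre along x and y and within 3 mm in height, tilt under 0.04 rad, turned less than 0.06 rad from the tote (either way round), both buttons back out to within 2 mm (x of lid in the frame of loaded_tote_rim between -0.005 and 0.005 m and y of lid in the frame of loaded_tote_rim between -0.005 and 0.005 m and z of lid in the frame of loaded_tote_rim between -0.003 and 0.003 m and angle between lid's own z axis and vertical below 0.04 rad and angle between the x axis of lid and the x axis of loaded_tote_rim, either way round below 0.06 rad and value of joint each of left_button, right_button below 0.002 m and linear speed of lid below 0.01 m/s and angular speed of lid below 0.1 rad/s); the robot touches nothing.
It fails at once if a bystander is moved more than 30 mm or, for the upright ones, tipped over (distance of any of tape_roll, coupler_a, coupler_b, jar, small_carton, mug, screwdriver from where it was at the start of the episode above 0.03 m or angle between any of tape_roll, coupler_a, coupler_b, jar, small_carton, mug's own z axis and vertical above 0.5 rad).
It also fails if it takes over 48 s, if anything falls off the work surface, if the arm or the gripper's body presses on something with over 40 N, if the wrist force passes 120 N, or if a joint passes its speed limit or range.

### The arm

A 6-joint arm with a two-finger parallel gripper is mounted at the origin on the work surface. World frame = base frame: x ahead of the robot, y to its left, z up, the work surface at z = 0. Lengths are in mm, angles in degrees, forces in N, time in s.
With the tool pointing down it reaches from about 350 to 850 mm from the base axis. Payload 8.1 kg.
Tool frame: the origin (TCP) lies at the very end of the fingers, on their centre line; the grasp point (between the pads) lies 19 mm behind it; z points along the fingers, y is the direction in which the jaws open and shut (so a half turn about z gives the same grasp; the last joint's range is limited). The gripper opens to 85 mm and grips with 20 to 120 N. Pads are 22 mm wide; open, the fingers measure 114 mm over their backs; the gripper's body (76 mm by 85 mm) begins 54 mm behind the grasp point. The pads swing forward as they close: fully open they stand 13 mm farther back than shut.
Start: joints at [-68.09, 7.471, 85.268, -0, 87.261, -4.893], TCP at [270.574, -535.533, 231.292] pointing down, gripper open.
Joint ranges: [-169.43, 169.43], [-51.17, 129.36], [1.28, 143.12], [-76.62, 256.62], [0, 156.53], [-152.29, 152.29]. Speed limits (degrees/s): [136.94, 136.94, 159.86, 180, 180, 180].

### API

Orientations are given as [roll, pitch, yaw] about the fixed x, y, z axes, in that order (R = Rz(yaw) Ry(pitch) Rx(roll)).
In Python, from bench import r gives the robot as it stands.
- The arm moves only by the shell command python3 -m jog 'ROWS' [OPENING] [FORCE]. ROWS is JSON, a list of rows, each a list of 6 numbers: the shift along the tool's x, y, z normalised to -1 to 1, where 1 is 0.25 m, then the turn, a rotation vector about the tool's x, y, z normalised to -1 to 1, where 1 is pi rad. In form: [[x, y, z, ax, ay, az], ...]. A call has 1 to 10 rows; each row is the pose to reach, as a shift and turn from the pose commanded when the call began, along the tool's axes at that moment, turning the shorter way round; what a row does not reach only later rows make up. A row lasts 1/10 s, in which the tool goes at most 50 mm and 8.59 degrees, less where a joint would pass 70% of its speed; a pose out of reach is approached as far as the arm can. A call with a number of a shift or a turn outside -1 to 1 is refused whole. A call with a gripper value outside its range is refused whole. OPENING is the opening, from 0 (shut) to 1 (fully open), set as the call begins (- or left out, the last holds). The fingers move at their own pace and stop on an object; FORCE is the grip in N (left out, the last holds). Time passes only in rows, so rows that repeat a pose let the fingers close. It gives the time, the measured TCP pose, the force and the opening at its end, in the units of the state.
- r.sense(): the state, without advancing time (a new reading comes with each control period).
- r.snapshot(name): name is "side" or "top" or "wrist"; returns a dict with "pixels" (384x512x3 uint8, red, green, blue), "intrinsics" (3x3 intrinsics, pixels), "extrinsics" (4x4, takes a point from camera to world coordinates). Camera axes: x right, y down, z forward; pixel columns grow to the right and rows downward; lengths in mm; the calibration is good to about 2 mm. The wrist camera is an equidistant fisheye: a pixel r from the principal point sees the ray r / f radians off the axis. A picture is of the moment at which its call begins. There is no depth.
- r.hand_in(): hands the job in, once; it reports no verdict.
The state is a dict: "time": time; "joint_pos": joint angles; "qd": joint speeds; "joint_efforts": joint torques, N m; "tool_pos": TCP position; "tcp_rot": TCP orientation; "ft_force": force on the tool from outside, world axes, zero at the start; "wrist_torque": the same for the moment, N m; "finger_gap": finger opening in mm.
Only numpy, scipy, OpenCV 4.12 (cv2) and the standard library are available. Lean on these libraries where they do the work, as an engineer would, in place of code of your own. Each camera call takes 0.05 s, during which the arm holds its last target.

## Working session

There is one attempt and no reset: what is moved stays moved. The work goes in short steps, Python scripts to look and compute and a shell command to move; the robot and the scene stay as the last step left them, time stands still between calls to the robot, and variables do not carry over. Pictures are saved under pics/ and viewed, and the job is handed in when it is done.

```bash
ls; mkdir -p pics; python3 - <<'E'
from bench import r
import cv2,numpy as np
s=r.sense();print(s)
for n in("top","side","wrist"):
    d=r.snapshot(n);cv2.imwrite(f"pics/{n}0.png",d["pixels"][:,:,::-1]);np.savez(f"{n}0.npz",**d)
    print(n,np.round(d["intrinsics"],1).tolist(),np.round(d["extrinsics"],3).tolist())
E
```

```text
pics
{'time': 0.0, 'joint_pos': array([-6.80900759e+01,  7.51613035e+00,  8.53297668e+01, -6.93616370e-04,
        8.72616970e+01, -4.89191553e+00]), 'qd': array([-0.03525306, -0.08001153, -0.00446478, -0.03320119,  0.00467626,
        0.06501159]), 'joint_efforts': array([ 1.94902168e-03, -5.69389987e+01, -5.00555706e+01,  9.91979687e-05,
        1.42883405e-02, -3.12701775e-05]), 'tool_pos': array([ 270.36233217, -535.01199018,  230.22910676]), 'tcp_rot': array([-1.79892739e+02, -8.48499111e-03,  2.68018655e+01]), 'ft_force': array([0.13642407, 0.37869541, 0.66455782]), 'wrist_torque': array([ 0.05584736,  0.00976798, -0.027695  ]), 'finger_gap': 85.20849574380834}
top [[450.4, 0.0, 265.0], [0.0, 450.4, 191.2], [0.0, 0.0, 1.0]] [[0.13, -0.967, 0.217, 226.265], [-0.991, -0.128, 0.023, 7.277], [0.005, -0.218, -0.976, 1368.256], [0.0, 0.0, 0.0, 1.0]]
side [[454.5, 0.0, 250.4], [0.0, 454.5, 181.9], [0.0, 0.0, 1.0]] [[-0.712, -0.36, 0.603, -402.817], [-0.702, 0.351, -0.62, 996.0], [0.011, -0.865, -0.502, 891.431], [0.0, 0.0, 0.0, 1.0]]
wrist [[297.3, 0.0, 256.1], [0.0, 297.3, 189.3], [0.0, 0.0, 1.0]] [[0.451, -0.847, -0.281, 341.439], [-0.893, -0.429, -0.139, -498.396], [-0.003, 0.314, -0.95, 371.549], [0.0, 0.0, 0.0, 1.0]]
```

View pics/top0.png

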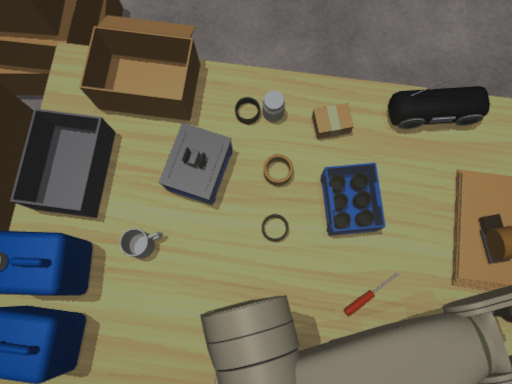

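View pics/side0.png

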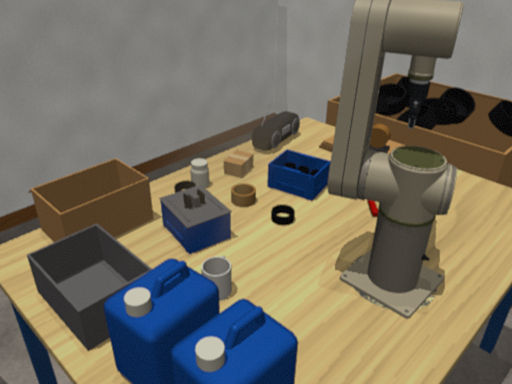

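View pics/wrist0.png

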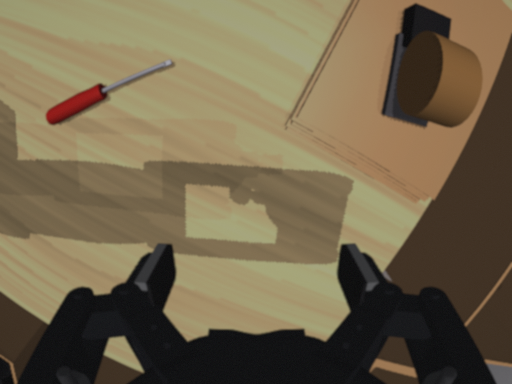

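The top view shows the lidded empty tote at about (197,163), with black buttons around (195,158). The open loaded tote is at about (353,198), the tape at (278,170), and the couplers at (247,110) and (275,228). I'll zoom in on both totes to measure them.

```bash
python3 - <<'E'
import cv2,numpy as np
a=cv2.imread("pics/top0.png")
c1=cv2.resize(a[115:215,150:245],None,fx=4,fy=4,interpolation=cv2.INTER_CUBIC)
c2=cv2.resize(a[150:250,310:405],None,fx=4,fy=4,interpolation=cv2.INTER_CUBIC)
cv2.imwrite("pics/z1.png",np.hstack([c1,c2]))
E
```

```text
(no output)
```

View pics/z1.png

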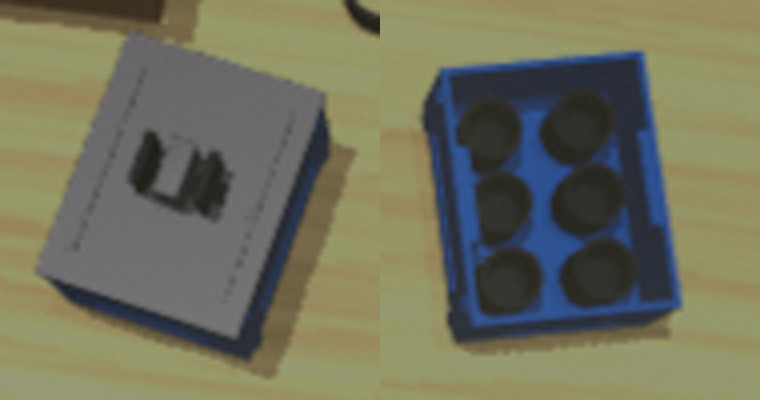

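```bash
cat > h.py <<'E'
import numpy as np,cv2
def ray(d,uv,fish=False):
    uv=np.atleast_2d(np.asarray(uv,float));K=d["intrinsics"];E=d["extrinsics"]
    x=(uv-K[:2,2])/[K[0,0],K[1,1]]
    if fish:
        t=np.linalg.norm(x,axis=1,keepdims=True);v=np.hstack([x/np.maximum(t,1e-9)*np.sin(t),np.cos(t)])
    else: v=np.hstack([x,np.ones((len(x),1))])
    return E[:3,3],v@E[:3,:3].T
def onplane(d,uv,z,fish=False):
    o,v=ray(d,uv,fish);return (o+v*((z-o[2])/v[:,2:]))[:,:2]
def proj(d,P,fish=False):
    E=d["extrinsics"];K=d["intrinsics"];p=(np.atleast_2d(P)-E[:3,3])@E[:3,:3]
    if fish:
        rr=np.linalg.norm(p[:,:2],axis=1,keepdims=True);t=np.arctan2(rr,p[:,2:]);x=p[:,:2]/rr*t
    else: x=p[:,:2]/p[:,2:]
    return x*K[0,0]+K[:2,2]
E
python3 - <<'E'
import numpy as np,cv2
from h import *
d=np.load("top0.npz");a=d["pixels"]
hsv=cv2.cvtColor(a,cv2.COLOR_RGB2HSV)
m=((hsv[...,1]<60)&(hsv[...,2]>70)).astype(np.uint8);m[:115]=0;m[215:]=0;m[:,:150]=0;m[:,245:]=0
cs,_=cv2.findContours(m,0,2);c=max(cs,key=cv2.contourArea)
p=onplane(d,cv2.convexHull(c)[:,0],105)
rc=cv2.minAreaRect(p.astype(np.float32));print("lid",rc,cv2.boxPoints(rc).round().tolist())
# loaded rim clicks
z=np.array([[440,70],[642,53],[680,308],[455,326]])
uv=(z-[380,0]+.5)/4-.5+[310,150]
q=onplane(d,uv,100);print(q.round(),np.linalg.norm(q-np.roll(q,-1,0),axis=1))
print("side angles",[np.degrees(np.arctan2(*(q[j]-q[i])[::-1])) for i,j in((3,0),(2,1),(1,0),(2,3))], q.mean(0))
E
```

```text
lid ((567.9833984375, 252.94219970703125), (157.177734375, 205.80274963378906), 79.2869644165039) [[452.0, 195.0], [654.0, 157.0], [684.0, 311.0], [481.0, 349.0]]
[[ 603. -126.]
 [ 635. -271.]
 [ 451. -312.]
 [ 417. -155.]] [149.06165394 188.88464367 160.77384637 188.00815076]
side angles [np.float64(9.077990471499199), np.float64(12.647550556433822), np.float64(102.54915530820946), np.float64(102.11396916679784)] [ 526.29195504 -216.07171864]
```

```bash
python3 -m jog '[[0.64,-0.364,-0.14,0,0,0.04],[0.64,-0.364,-0.14,0,0,0.04],[0.64,-0.364,-0.14,0,0,0.04],[0.64,-0.364,-0.14,0,0,0.04],[0.64,-0.364,-0.14,0,0,0.04],[0.64,-0.364,-0.14,0,0,0.04]]' 1
```

```text
time: 0.75
tool_pos: [372.8, -381.6, 266.4]
tcp_rot: [180.0, 0.0, 19.7]
ft_force: [-1.6, -0.5, 0.3]
finger_gap: 85.2
```

```bash
python3 -m jog '[[0.616,-0.447,-0.136,0,0,0.045],[0.616,-0.447,-0.136,0,0,0.045],[0.616,-0.447,-0.136,0,0,0.045],[0.616,-0.447,-0.136,0,0,0.045],[0.616,-0.447,-0.136,0,0,0.045],[0.616,-0.447,-0.136,0,0,0.045],[0.616,-0.447,-0.136,0,0,0.045]]'
python3 - <<'E'
from bench import r
import cv2,numpy as np
d=r.snapshot("wrist");cv2.imwrite("pics/w1.png",d["pixels"][:,:,::-1]);np.savez("w1.npz",**d)
E
```

```text
time: 1.45
tool_pos: [479.0, -226.6, 299.4]
tcp_rot: [-180.0, 0.1, 11.4]
ft_force: [-0.4, -0.4, 0.2]
finger_gap: 85.4
```

View pics/w1.png

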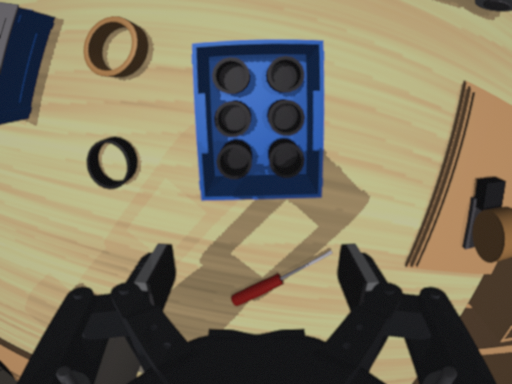

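```bash
cat >> h.py <<'E'
def rect(d,m,z,fish):
    cs,_=cv2.findContours(m.astype(np.uint8),0,1);c=max(cs,key=cv2.contourArea)
    p=onplane(d,c[:,0],z,fish);rc=cv2.minAreaRect(p.astype(np.float32))
    b=cv2.boxPoints(rc);c0=np.array(rc[0]);
    # robust line fit per side
    L=[]
    for i in range(4):
        A,B=b[i],b[(i+1)%4];t=(B-A)/np.linalg.norm(B-A);n=np.array([-t[1],t[0]]);l=np.linalg.norm(B-A)
        s=(p-A)@t;e=(p-A)@n;k=(s>.12*l)&(s<.88*l)&(abs(e)<12)
        vx,vy,x,y=cv2.fitLine(p[k].astype(np.float32),cv2.DIST_HUBER,0,.01,.01).ravel();L.append((x,y,vx,vy,l))
    def X(a,b):
        s=np.linalg.solve(np.array([[a[2],-b[2]],[a[3],-b[3]]]),[b[0]-a[0],b[1]-a[1]]);return np.array([a[0]+s[0]*a[2],a[1]+s[0]*a[3]])
    Q=np.array([X(L[i],L[(i+1)%4]) for i in range(4)])
    print("corners",Q.round(1).tolist(),"sides",np.linalg.norm(Q-np.roll(Q,-1,0),axis=1).round(1))
    print("angles",[round(float(np.degrees(np.arctan2(l[3],l[2]))),2) for l in L],"centre",Q.mean(0).round(1))
E
python3 - <<'E'
from h import *
d=np.load("w1.npz");a=d["pixels"];h=cv2.cvtColor(a,cv2.COLOR_RGB2HSV)
print(d["extrinsics"].round(2).tolist())
m=(h[...,0]>105)&(h[...,0]<130)&(h[...,1]>120)
m[:, :160]=0;m[220:]=0;m[:,340:]=0
rect(d,m,100,True)
E
```

```text
[[0.2, -0.93, -0.31, 557.26], [-0.98, -0.19, -0.06, -210.14], [-0.0, 0.32, -0.95, 440.51], [0.0, 0.0, 0.0, 1.0]]
corners [[453.8999938964844, -311.1000061035156], [634.7999877929688, -269.20001220703125], [601.4000244140625, -127.5999984741211], [420.8999938964844, -169.10000610351562]] sides [185.7 145.5 185.3 145.8]
angles [-76.93, 13.04, -76.75, 12.96] centre [ 527.7 -219.3]
```

```bash
python3 -m jog '[[0.27,-0.94,0,0,0,0.06],[0.27,-0.94,0,0,0,0.06],[0.27,-0.94,0,0,0,0.06],[0.27,-0.94,0,0,0,0.06],[0.27,-0.94,0,0,0,0.06],[0.27,-0.94,0,0,0,0.06]]'

```

```text
time: 2.1
tool_pos: [499.0, 22.2, 300.0]
tcp_rot: [-179.9, 0.0, 0.9]
ft_force: [-0.4, 0.2, -0.9]
finger_gap: 85.2
```

```bash
python3 -m jog '[[0.096,-0.96,0,0,0,0.064],[0.096,-0.96,0,0,0,0.064],[0.096,-0.96,0,0,0,0.064],[0.096,-0.96,0,0,0,0.064],[0.096,-0.96,0,0,0,0.064],[0.096,-0.96,0,0,0,0.064],[0.096,-0.96,0,0,0,0.064],[0.096,-0.96,0,0,0,0.064]]'
python3 - <<'E'
from bench import r
import cv2,numpy as np
d=r.snapshot("wrist");cv2.imwrite("pics/w2.png",d["pixels"][:,:,::-1]);np.savez("w2.npz",**d)
s=r.sense();print(s["tool_pos"],s["tcp_rot"],s["joint_pos"])
E
```

```text
time: 2.9
tool_pos: [520.9, 256.7, 300.0]
tcp_rot: [179.9, 0.0, -10.9]
ft_force: [0.0, -0.5, 0.4]
finger_gap: 85.4
[520.89495499 256.68151603 300.24624242] [ 1.79971580e+02 -4.91853912e-03 -1.09682637e+01] [ 2.11912568e+01  3.43641264e+00  8.24238869e+01 -2.67478802e-02
  9.41506636e+01  1.22157588e+02]
```

View pics/w2.png

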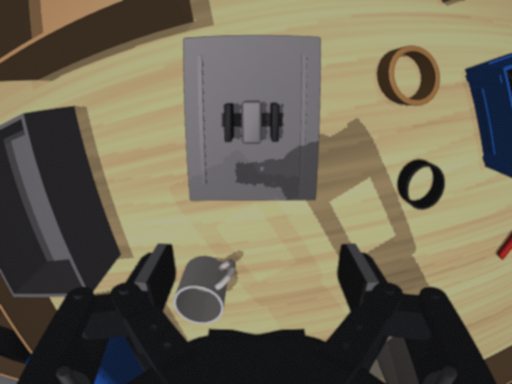

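```bash
python3 - <<'E'
from h import *
d=np.load("w2.npz");a=d["pixels"];h=cv2.cvtColor(a,cv2.COLOR_RGB2HSV)
m=(h[...,1]<60);m[:,:165]=0;m[:,345:]=0;m[:30]=0;m[215:]=0
m=cv2.morphologyEx(m.astype(np.uint8),cv2.MORPH_OPEN,np.ones((5,5)))
rect(d,m,105,True)
b=(h[...,2]<45)&(m>0);b[:90]=0;b[150:]=0
n,l,st,ce=cv2.connectedComponentsWithStats(b.astype(np.uint8))
for i in range(1,n):
    if st[i,4]>60: print(st[i],ce[i])
for z in(100,120,142,144): print(z,onplane(d,[[221.5,102],[283.5,102],[283.5,142],[221.5,142],[244,100.5],[260,100.5],[260,141],[244,141]],z,True).round(1).tolist())
cv2.imwrite("pics/z2.png",cv2.resize(a[85:160,200:310,::-1],None,fx=6,fy=6,interpolation=cv2.INTER_CUBIC))
cv2.imwrite("pics/m2.png",m*255)
E
```

```text
corners [[652.2000122070312, 158.6999969482422], [682.0999755859375, 309.8999938964844], [493.70001220703125, 345.29998779296875], [460.5, 196.39999389648438]] sides [154.1 191.7 152.6 195.3]
angles [-11.1, 78.8, -10.63, 77.44] centre [572.2 252.6]
[227 104  14  37 257] [232.73151751 121.90661479]
[262 104  20  37 323] [272.57585139 121.58513932]
100 [[598.2, 282.3], [584.6, 213.2], [538.9, 221.3], [552.6, 292.0], [594.6, 256.9], [591.1, 239.1], [545.1, 247.9], [548.6, 266.1]]
120 [[598.2, 279.9], [585.5, 214.9], [542.4, 222.5], [555.4, 289.1], [594.9, 256.0], [591.6, 239.3], [548.2, 247.6], [551.6, 264.7]]
142 [[598.3, 277.3], [586.4, 216.8], [546.3, 223.9], [558.4, 285.9], [595.2, 255.0], [592.1, 239.5], [551.7, 247.2], [554.8, 263.1]]
144 [[598.3, 277.1], [586.5, 216.9], [546.6, 224.0], [558.6, 285.6], [595.2, 255.0], [592.2, 239.5], [552.0, 247.2], [555.1, 263.0]]
```

View pics/z2.png

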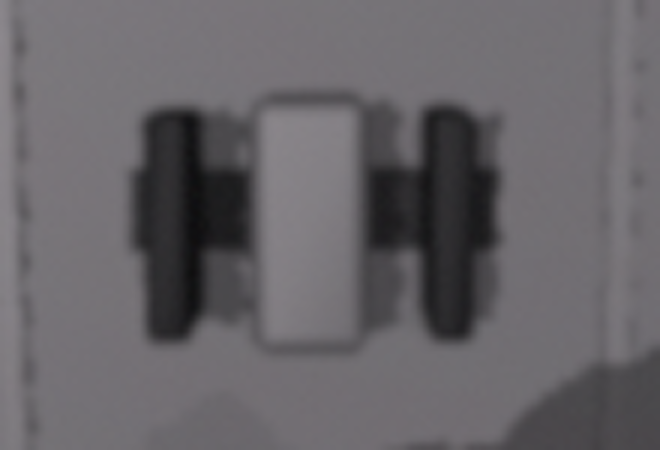

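```bash
python3 - <<'E'
from h import *
d=np.load("w2.npz")
print(onplane(d,[[251.6,122.4]],142,True))
for z,uv in((142,[[251.6,101.3],[251.6,143.6],[243,122],[260.3,122]]),(144,[[223.8,122],[279.2,122],[251.5,122]])):
    q=onplane(d,uv,z,True);print(q.round(1).tolist(),np.linalg.norm(q[0]-q[1]))
    print(np.degrees(np.arctan2(*(q[0]-q[1])[::-1])))
q=onplane(d,[[184,37],[320,38],[316,199.5],[189.5,199.5]],105,True);print(q.round(1).tolist(),q.mean(0),np.linalg.norm(q-np.roll(q,-1,0),axis=1))
E
```

```text
[[571.98925791 251.90182034]]
[[592.9, 247.8], [550.7, 256.1], [574.1, 260.3], [570.7, 243.3]] 43.02252127504718
-11.094831179919732
[[578.1, 279.0], [567.5, 224.7], [572.6, 251.9]] 55.29975021881746
78.91447812066369
[[682.1, 308.5], [651.2, 159.2], [463.0, 193.8], [492.3, 345.9]] [572.14497369 251.83976879] [152.4777539  191.43382134 154.83880128 193.37710394]
```

```bash
python3 -m jog '[[0.1,-0.01,0.2,0,0,0],[0.2,-0.02,0.4,0,0,0.001],[0.204,-0.02,0.4,0,0,0.001],[0.204,-0.02,0.4,0,0,0.001],[0.204,-0.02,0.4,0,0,0.001]]'
python3 - <<'E'
from bench import r
import cv2,numpy as np
d=r.snapshot("wrist");cv2.imwrite("pics/w3.png",d["pixels"][:,:,::-1]);np.savez("w3.npz",**d)
s=r.sense();print(s["tool_pos"],s["tcp_rot"],s["joint_pos"])
E
```

```text
time: 3.45
tool_pos: [571.9, 253.6, 202.4]
tcp_rot: [-179.9, -0.1, -11.1]
ft_force: [1.7, -0.4, -0.1]
finger_gap: 85.3
[572.21463676 254.14035008 203.39019794] [-179.88399961   -0.1808571   -11.03153448] [1.92518542e+01 1.20381995e+01 8.30980417e+01 9.00858126e-03
 8.46490850e+01 1.20282382e+02]
```

View pics/w3.png

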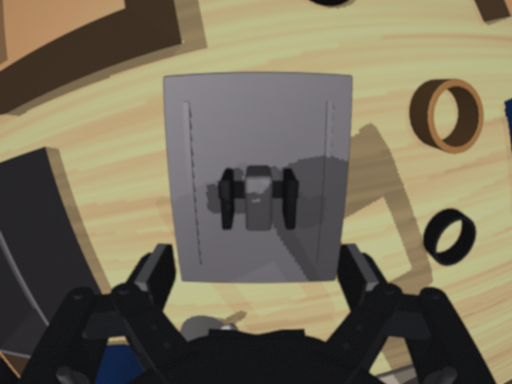

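```bash
python3 - <<'E'
from h import *
d=np.load("w3.npz");a=d["pixels"]
cv2.imwrite("pics/z3.png",cv2.resize(a[150:245,205:315,::-1],None,fx=6,fy=6,interpolation=cv2.INTER_CUBIC))
q=onplane(d,[[220,185],[298,185],[246,167],[271,167]],143,True);print(q.round(1),(q[0]+q[1])/2)
q=onplane(d,[[164,76],[352,75],[338,281],[181,281]],105,True);print(q.round(1).tolist(),q.mean(0),np.linalg.norm(q-np.roll(q,-1,0),axis=1))
T=d["extrinsics"];print(T.round(2).tolist())
E
```

```text
[[593.1 276.2]
 [582.4 221.8]
 [602.3 255.4]
 [599.  238.4]] [587.74291321 249.01034244]
[[681.9, 308.8], [653.6, 159.0], [461.8, 192.0], [492.3, 346.5]] [572.3874285  251.58032377] [152.46176484 194.70632813 157.47488349 193.30407533]
[[-0.19, -0.93, -0.31, 649.76], [-0.98, 0.18, 0.06, 238.64], [-0.0, 0.31, -0.95, 343.74], [0.0, 0.0, 0.0, 1.0]]
```

View pics/z3.png

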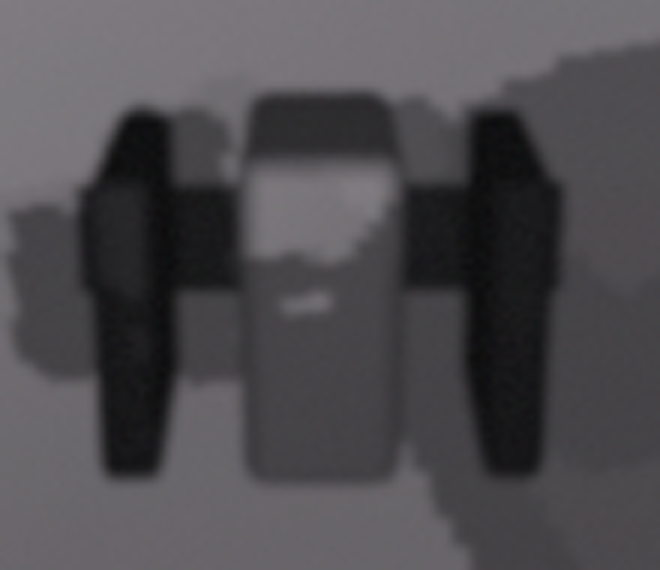

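```bash
python3 -m jog '[[0.002,0.009,0.12,0,0,0],[0.002,0.009,0.24,0,0,0],[0.002,0.009,0.32,0,0,0],[0.002,0.009,0.36,0,0,0],[0.002,0.009,0.36,0,0,0],[0.002,0.009,0.36,0,0,0]]'
python3 - <<'E'
from bench import r
import cv2,numpy as np
d=r.snapshot("wrist");cv2.imwrite("pics/w4.png",d["pixels"][:,:,::-1]);np.savez("w4.npz",**d)
for i in range(3):
  s=r.sense();print(s["tool_pos"],s["tcp_rot"],s["ft_force"])
E
```

```text
time: 4.1
tool_pos: [572.4, 252.4, 112.7]
tcp_rot: [-179.9, -0.2, -11.0]
ft_force: [-0.4, 0.0, 1.2]
finger_gap: 85.3
[572.6944785  252.4133286  112.92350045] [-179.89581955   -0.18357875  -10.98442908] [-0.83361612 -0.80239654  0.07141485]
[572.6944785  252.4133286  112.92350045] [-179.89581955   -0.18357875  -10.98442908] [-0.83361612 -0.80239654  0.07141485]
[572.6944785  252.4133286  112.92350045] [-179.89581955   -0.18357875  -10.98442908] [-0.83361612 -0.80239654  0.07141485]
```

View pics/w4.png

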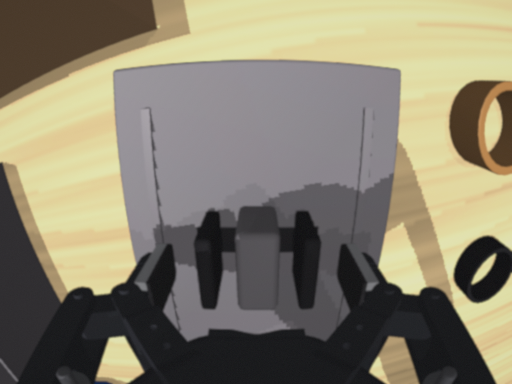

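The buttons span columns 196–320 and sit centred between the fingers (155–358). Next I'll go 3 mm lower and pinch.

```bash
python3 -m jog '[[0,0,0.012,0,0,0],[0,0,0.012,0,0,0]]' && python3 -m jog '[[0,0,0,0,0,0],[0,0,0,0,0,0],[0,0,0,0,0,0],[0,0,0,0,0,0],[0,0,0,0,0,0],[0,0,0,0,0,0],[0,0,0,0,0,0],[0,0,0,0,0,0],[0,0,0,0,0,0],[0,0,0,0,0,0]]' 0 45
python3 - <<'E'
from bench import r
import cv2,numpy as np
d=r.snapshot("wrist");cv2.imwrite("pics/w5.png",d["pixels"][:,:,::-1]);np.savez("w5.npz",**d)
s=r.sense();print(s["tool_pos"],s["tcp_rot"],s["ft_force"],s["finger_gap"])
E
```

```text
time: 4.35
tool_pos: [571.8, 252.0, 108.1]
tcp_rot: [-180.0, -0.1, -11.0]
ft_force: [0.1, -0.6, -0.5]
finger_gap: 85.3
time: 5.35
tool_pos: [572.2, 252.1, 109.1]
tcp_rot: [-179.9, -0.1, -11.0]
ft_force: [-2.1, -1.0, 10.1]
finger_gap: 36.2
[572.20775719 252.041792   109.10646124] [-1.79944998e+02 -1.09182821e-01 -1.09982751e+01] [-2.33943794 -1.02036008  8.36388979] 36.33797470238514
```

View pics/w5.png

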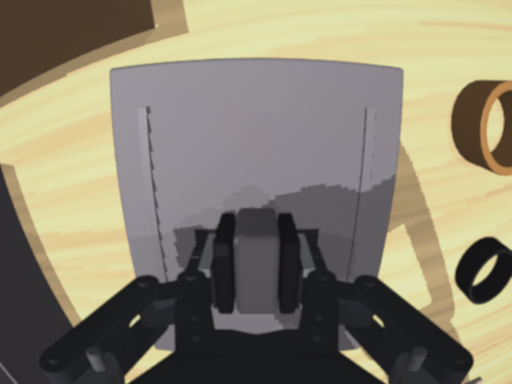

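Gap 36 mm, so both buttons look fully in (columns 215–298). Now lift.

```bash
python3 -m jog '[[0,0,-0.02,0,0,0],[0,0,-0.06,0,0,0],[0,0,-0.12,0,0,0],[0,0,-0.2,0,0,0],[0,0,-0.3,0,0,0],[0,0,-0.4,0,0,0],[0,0,-0.5,0,0,0],[0,0,-0.56,0,0,0],[0,0,-0.56,0,0,0],[0,0,-0.56,0,0,0]]'
python3 - <<'E'
from bench import r
import cv2,numpy as np
for n in("wrist","side"):
    d=r.snapshot(n);cv2.imwrite(f"pics/{n}6.png",d["pixels"][:,:,::-1]);np.savez(n+"6.npz",**d)
s=r.sense();print(s["tool_pos"],s["tcp_rot"],s["ft_force"],s["finger_gap"])
E
```

```text
time: 6.4
tool_pos: [571.3, 251.8, 246.9]
tcp_rot: [180.0, 0.0, -11.0]
ft_force: [-0.3, -0.0, -2.1]
finger_gap: 36.3
[570.51749827 251.52075087 245.23947065] [ 1.79911693e+02  1.51465467e-01 -1.09999081e+01] [-1.03960588 -0.28659982 -3.72563294] 36.82354190092847
```

View pics/wrist6.png

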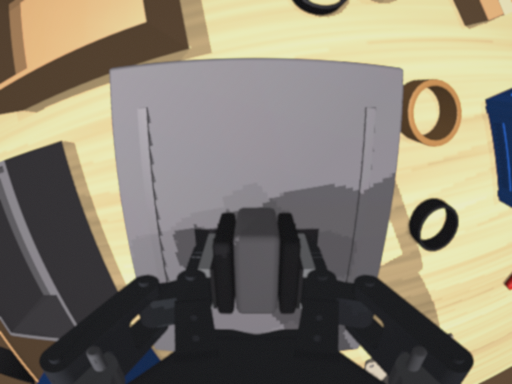

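View pics/side6.png

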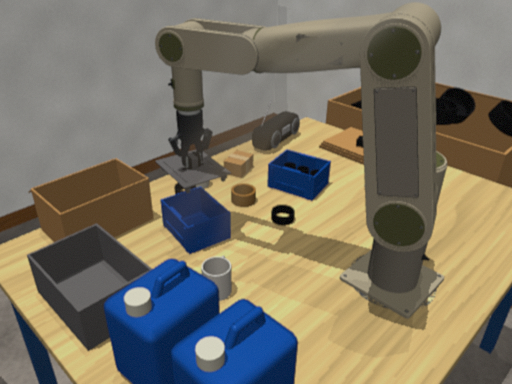

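The lid is off and hangs level in the gripper: the wrist view is the same as when it was pinched, and the side view shows the empty tote open at (197,218). I'll double-check the loaded tote's rim in w1.

```bash
python3 - <<'E'
from h import *
d=np.load("w1.npz");a=d["pixels"]
cv2.imwrite("pics/z4.png",cv2.resize(a[30:215,180:340,::-1],None,fx=3,fy=3,interpolation=cv2.INTER_CUBIC))
E
```

```text
(no output)
```

View pics/z4.png

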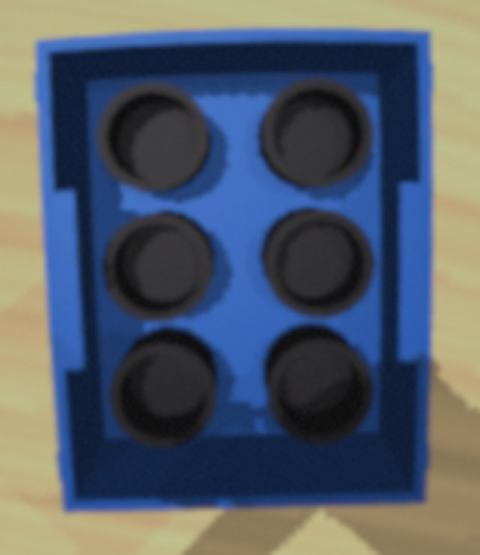

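```bash
python3 - <<'E'
from h import *
d=np.load("w1.npz")
for z in([[50,53],[416,45],[412,491],[79,500]],[[37,43],[429,32],[425,502],[67,511]]):
    q=onplane(d,(np.array(z)+.5)/3-.5+[180,30],100,True)
    print(q.round(1).tolist(),q.mean(0),np.linalg.norm(q-np.roll(q,-1,0),axis=1))
    print([np.degrees(np.arctan2(*(q[i]-q[j])[::-1])) for i,j in((0,3),(1,2),(0,1),(3,2))])
E
```

```text
[[598.7, -132.4], [629.2, -267.0], [456.0, -306.5], [425.1, -173.5]] [ 527.2574987 -219.8461769] [138.03287909 177.71854405 136.47901885 178.36375063]
[np.float64(13.340612989929356), np.float64(12.841164352978764), np.float64(102.79033291713225), np.float64(103.05777645093718)]
[[601.9, -126.6], [635.7, -270.9], [452.4, -313.2], [419.3, -169.3]] [ 527.3404778  -219.96907337] [148.17586576 188.10313375 147.64072646 187.50232438]
[np.float64(13.162710425702066), np.float64(12.999372611543983), np.float64(103.17396108166481), np.float64(102.94113841371565)]
```

```bash
python3 -m jog '[[0.006,0.06,0,0,0,-0.005],[0.018,0.18,0,0,0,-0.015],[0.03,0.32,0,0,0,-0.025],[0.046,0.47,0,0,0,-0.035],[0.06,0.62,0,0,0,-0.045],[0.076,0.76,0,0,0,-0.055],[0.086,0.87,0,0,0,-0.062],[0.091,0.928,0,0,0,-0.065],[0.091,0.928,0,0,0,-0.065]]'
python3 - <<'E'
from bench import r
s=r.sense();print(s["tool_pos"],s["tcp_rot"],s["ft_force"],s["finger_gap"])
E
```

```text
time: 7.4
tool_pos: [548.5, 17.7, 245.6]
tcp_rot: [180.0, 0.2, 0.6]
ft_force: [-0.1, 0.3, -2.7]
finger_gap: 36.7
[548.47570999  17.74218373 245.59739616] [1.79977162e+02 1.58636924e-01 5.54773525e-01] [-0.0895338   0.25337348 -2.66332414] 36.66427367907333
```

```bash
python3 -m jog '[[-0.006,0.06,0,0,0,-0.005],[-0.018,0.18,0,0,0,-0.015],[-0.03,0.32,0,0,0,-0.025],[-0.046,0.47,0,0,0,-0.035],[-0.06,0.62,0,0,0,-0.045],[-0.076,0.77,0,0,0,-0.055],[-0.088,0.88,0,0,0,-0.065],[-0.094,0.949,0,0,0,-0.069],[-0.094,0.949,0,0,0,-0.069],[-0.094,0.949,0,0,0,-0.069]]'
python3 -m jog '[[0,0,0,0,0,0],[0,0,0,0,0,0]]'
python3 - <<'E'
from bench import r
s=r.sense();print(s["tool_pos"],s["tcp_rot"],s["ft_force"],s["finger_gap"])
E
```

```text
time: 8.4
tool_pos: [528.7, -216.9, 246.2]
tcp_rot: [-179.9, 0.1, 13.1]
ft_force: [-0.3, -0.4, -2.2]
finger_gap: 36.5
time: 8.6
tool_pos: [529.1, -216.5, 247.1]
tcp_rot: [-180.0, 0.0, 13.2]
ft_force: [1.1, -0.5, -2.2]
finger_gap: 36.5
[ 529.09509477 -216.51669664  247.08461828] [-1.79973515e+02  6.95863616e-03  1.31970617e+01] [ 1.1002273  -0.53324689 -2.21735962] 36.45757017953956
```

```bash
python3 -m jog '[[-0.009,0.011,0.04,0,0,0],[-0.009,0.011,0.12,0,0,0],[-0.009,0.011,0.22,0,0,0],[-0.009,0.011,0.31,0,0,0],[-0.009,0.011,0.37,0,0,0],[-0.009,0.011,0.388,0,0,0],[-0.009,0.011,0.388,0,0,0],[-0.009,0.011,0.388,0,0,0]]'
python3 - <<'E'
from bench import r
import cv2,numpy as np
for n in("top","side"):
    d=r.snapshot(n);cv2.imwrite(f"pics/{n}7.png",d["pixels"][:,:,::-1]);np.savez(n+"7.npz",**d)
s=r.sense();print(s["tool_pos"],s["tcp_rot"],s["ft_force"],s["finger_gap"])
a=cv2.imread("pics/top7.png")[140:260,290:420];b=cv2.imread("pics/side7.png")[100:220,230:360]
cv2.imwrite("pics/z7.png",np.hstack([cv2.resize(x,None,fx=3,fy=3,interpolation=cv2.INTER_CUBIC) for x in(a,b)]))
E
```

```text
time: 9.4
tool_pos: [528.0, -221.3, 151.5]
tcp_rot: [179.9, -0.1, 13.1]
ft_force: [-0.7, -0.0, -1.2]
finger_gap: 36.3
[ 528.16568846 -221.42912518  151.866751  ] [ 1.79903910e+02 -1.08018256e-01  1.31242297e+01] [ 0.58152765 -0.06001207 -3.09350421] 36.45928300992265
```

View pics/z7.png

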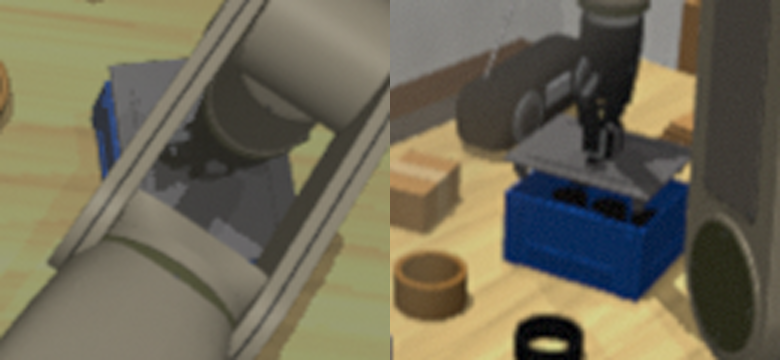

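The side view shows the lid hovering level just above the tote. The pose readings scatter by a millimetre or so, so I'll average a few at rest.

```bash
for i in 1 2 3 4 5; do python3 -m jog '[[0,0,0,0,0,0],[0,0,0,0,0,0]]' | grep -E "pos|rot"; done
```

```text
tool_pos: [527.7, -221.2, 151.0]
tcp_rot: [180.0, -0.1, 13.1]
tool_pos: [527.3, -221.0, 150.4]
tcp_rot: [180.0, -0.0, 13.1]
tool_pos: [527.2, -220.9, 150.2]
tcp_rot: [-180.0, 0.0, 13.1]
tool_pos: [527.3, -220.9, 150.2]
tcp_rot: [-180.0, 0.0, 13.1]
tool_pos: [527.3, -221.0, 150.3]
tcp_rot: [-180.0, -0.0, 13.1]
```

```bash
python3 -m jog '[[0.001,-0.004,0.02,0,0,0],[0.001,-0.004,0.04,0,0,0],[0.001,-0.004,0.06,0,0,0],[0.001,-0.004,0.08,0,0,0],[0.001,-0.004,0.08,0,0,0],[0.001,-0.004,0.08,0,0,0]]'
python3 -m jog '[[0,0,0,0,0,0],[0,0,0,0,0,0],[0,0,0,0,0,0],[0,0,0,0,0,0]]'
python3 - <<'E'
from bench import r
import cv2,numpy as np
for n in("side","wrist"):
    d=r.snapshot(n);cv2.imwrite(f"pics/{n}8.png",d["pixels"][:,:,::-1]);np.savez(n+"8.npz",**d)
s=r.sense();print(s["tool_pos"],s["tcp_rot"],s["ft_force"],s["wrist_torque"])
b=cv2.imread("pics/side8.png")[110:210,250:360]
cv2.imwrite("pics/z8.png",cv2.resize(b,None,fx=6,fy=6,interpolation=cv2.INTER_CUBIC))
E
```

```text
time: 11.1
tool_pos: [527.1, -219.9, 130.0]
tcp_rot: [-180.0, 0.0, 13.1]
ft_force: [0.4, -0.8, -2.0]
finger_gap: 36.3
time: 11.5
tool_pos: [527.4, -220.0, 130.5]
tcp_rot: [180.0, -0.0, 13.1]
ft_force: [0.3, -0.9, -2.1]
finger_gap: 36.7
[ 527.36227472 -219.96968065  130.40745703] [ 1.79992251e+02 -7.86694492e-03  1.31209838e+01] [-0.17674551 -0.77077162 -2.71311276] [ 0.00842309  0.01105318 -0.01548339]
```

View pics/z8.png

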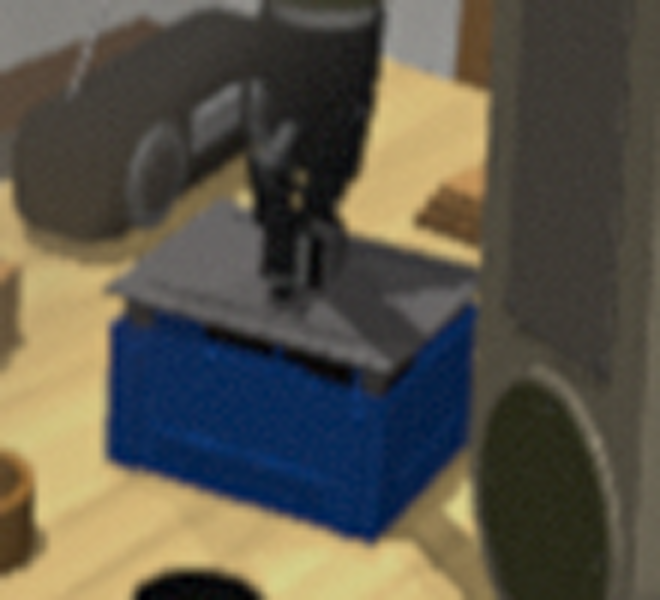

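View pics/wrist8.png

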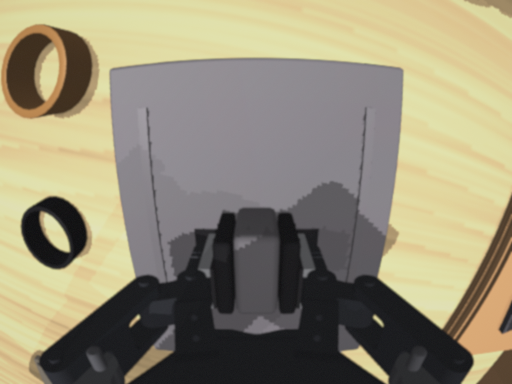

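The corner blocks are 5 mm into the mouth with no contact force. Next, down to about 3 mm above seating, checking force on the way.

```bash
python3 -m jog '[[0,0,0.012,0,0,0],[0,0,0.024,0,0,0],[0,0,0.036,0,0,0],[0,0,0.048,0,0,0],[0,0,0.048,0,0,0],[0,0,0.048,0,0,0]]'
python3 -m jog '[[0,0,0.012,0,0,0],[0,0,0.024,0,0,0],[0,0,0.024,0,0,0],[0,0,0.024,0,0,0],[0,0,0.024,0,0,0]]'

```

```text
time: 12.2
tool_pos: [527.2, -219.9, 118.1]
tcp_rot: [-180.0, 0.0, 13.1]
ft_force: [0.1, 0.8, -1.8]
finger_gap: 36.4
time: 12.7
tool_pos: [527.4, -219.9, 112.4]
tcp_rot: [180.0, -0.0, 13.1]
ft_force: [-0.9, 0.3, -2.1]
finger_gap: 36.4
```

```bash
python3 -m jog '[[0,0,0.004,0,0,0],[0,0,0.008,0,0,0],[0,0,0.012,0,0,0],[0,0,0.012,0,0,0],[0,0,0.012,0,0,0]]'

```

```text
time: 13.2
tool_pos: [527.3, -219.9, 109.3]
tcp_rot: [-180.0, 0.0, 13.1]
ft_force: [-0.3, 0.3, -2.2]
finger_gap: 36.6
```

```bash
python3 -m jog '[[0,0,0.003,0,0,0],[0,0,0.006,0,0,0],[0,0,0.006,0,0,0],[0,0,0.006,0,0,0]]'

```

```text
time: 13.6
tool_pos: [527.4, -220.0, 109.1]
tcp_rot: [180.0, -0.0, 13.1]
ft_force: [-5.4, 2.4, 8.7]
finger_gap: 36.2
```

It seated at the same TCP height as on the first tote (109.1), with 8.7 N of contact. Press slightly more, then release.

```bash
python3 -m jog '[[0,0,0.002,0,0,0],[0,0,0.002,0,0,0]]'; python3 -m jog '[[0,0,0,0,0,0],[0,0,0,0,0,0],[0,0,0,0,0,0],[0,0,0,0,0,0],[0,0,0,0,0,0],[0,0,0,0,0,0],[0,0,0,0,0,0],[0,0,0,0,0,0]]' 1
python3 - <<'E'
from bench import r
import cv2,numpy as np
for n in("wrist",):
    d=r.snapshot(n);cv2.imwrite(f"pics/{n}9.png",d["pixels"][:,:,::-1]);np.savez(n+"9.npz",**d)
E
```

```text
time: 13.8
tool_pos: [527.5, -220.0, 109.1]
tcp_rot: [180.0, -0.0, 13.1]
ft_force: [-7.4, 3.5, 11.1]
finger_gap: 36.3
time: 14.6
tool_pos: [527.3, -219.9, 107.3]
tcp_rot: [-180.0, -0.0, 13.1]
ft_force: [-0.9, 0.3, -0.8]
finger_gap: 85.4
```

View pics/wrist9.png

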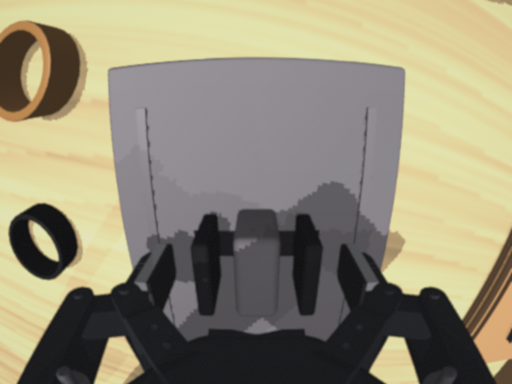

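Both buttons have sprung out (columns 193–321, free width) and the jaws are clear of them. Going up for a check.

```bash
python3 -m jog '[[0,0,-0.03,0,0,0],[0,0,-0.1,0,0,0],[0,0,-0.2,0,0,0],[0,0,-0.35,0,0,0],[0,0,-0.5,0,0,0],[0,0,-0.65,0,0,0],[-0.2,0,-0.76,0,0,0],[-0.2,0,-0.76,0,0,0],[-0.2,0,-0.76,0,0,0],[-0.2,0,-0.76,0,0,0]]'; python3 -m jog '[[0,0,0,0,0,0],[0,0,0,0,0,0],[0,0,0,0,0,0],[0,0,0,0,0,0]]'
python3 - <<'E'
from bench import r
import cv2,numpy as np
for n in("wrist","side"):
    d=r.snapshot(n);cv2.imwrite(f"pics/{n}10.png",d["pixels"][:,:,::-1]);np.savez(n+"10.npz",**d)
from h import *
d=np.load("wrist10.npz");h=cv2.cvtColor(d["pixels"],cv2.COLOR_RGB2HSV)
m=(h[...,1]<60);m[:,:165]=0;m[:,345:]=0;m[:15]=0;m[225:]=0
m=cv2.morphologyEx(m.astype(np.uint8),cv2.MORPH_OPEN,np.ones((5,5)))
rect(d,m,105,True)
b=cv2.imread("pics/side10.png")[110:210,250:360]
cv2.imwrite("pics/z10.png",cv2.resize(b,None,fx=6,fy=6,interpolation=cv2.INTER_CUBIC))
E
```

```text
time: 15.65
tool_pos: [478.7, -231.0, 296.7]
tcp_rot: [-180.0, 0.0, 13.1]
ft_force: [-0.8, 0.2, -0.8]
finger_gap: 85.4
time: 16.05
tool_pos: [478.7, -231.0, 296.7]
tcp_rot: [-180.0, 0.0, 13.1]
ft_force: [-0.0, 0.1, 0.1]
finger_gap: 85.1
corners [[451.8999938964844, -314.8999938964844], [639.5, -271.6000061035156], [604.5, -122.4000015258789], [417.0, -165.89999389648438]] sides [192.5 153.2 192.5 153. ]
angles [-76.83, 12.98, -76.8, 13.07] centre [ 528.2 -218.7]
```

View pics/wrist10.png

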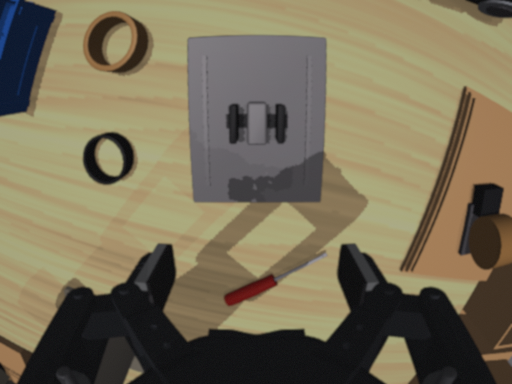

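View pics/z10.png

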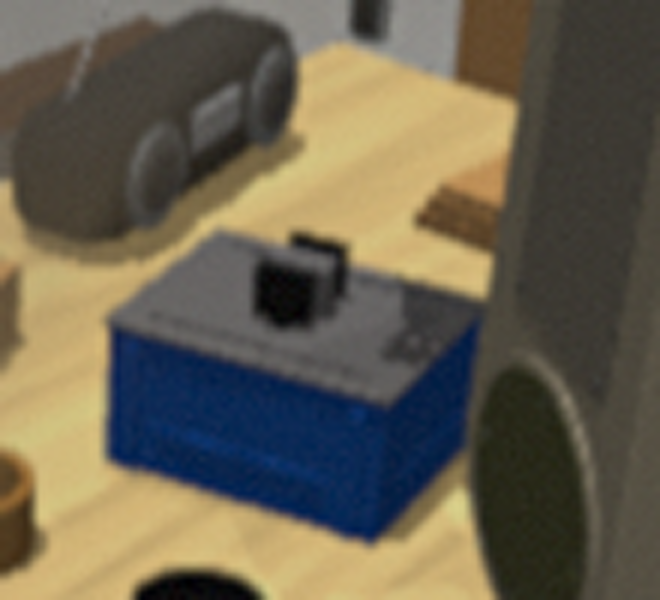

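The lid measures centre (528.2, -218.7) and yaw 13.0°, against the tote's (527.4, -219.7) and 13.0°. In the side view it is flush all round. The buttons span columns 227–287, the same width as when free before, and the arm is clear.

```bash
python3 -c "
from bench import r
print(r.hand_in())"
```

```text
the job is handed in; nothing more can be done
None
```

The lid is on the loaded tote, released and apparently locked, and I've handed the job in at about 16 s of the 48 s allowed. The hand-in gave no verdict.

- **How it went:** I pinched both buttons, with the jaw gap at 36 mm, and lifted the lid straight off the empty tote. It went down into the loaded tote without touching until it seated. It stopped at the same tool height as on the first tote (109.1 mm), with about 11 N of contact at most. I then opened the jaws and backed off.
- **Lid position:** the last wrist view puts its centre about 1.3 mm from the tote's rim centre, and turned by no more than about 0.1°.
- **Level and buttons:** in the side view the lid lies flush all round. Both buttons are back out to their free width.
- **Bystanders and arm:** the tape roll, coupler and screwdriver I could see in the last views looked undisturbed. I did not measure any bystander's position. The arm was clear of everything.
- **Disagreements:** my first rough top-camera measurements were up to about 4 mm off the wrist-camera ones, so I used the wrist ones. Measured sizes in the wrist views came out 1–2% small. The tool position readings drifted 1–2 mm until the arm settled.

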